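# Work the locked hot-water dispenser

## Task

A cup is waiting under the spout of the hot-water dispenser. Using your fingertips on the keys on top of it, switch it on by pushing the raised green end of the rocker right down, then push the yellow release key fully in so that it stays in, then press the wide red bar fully down and keep it down with your fingers: finish while still holding it down. Leave the blue key alone, and do not pick up, knock or shift the cup or anything else standing around.

Things in the scene. Friction and masses are not known exactly. Their poses are not given: they have to be found in the camera images.
- dispenser: White hot-water dispenser, fixed, 340 deep (x) x 220 wide (y) x 250 mm high. Origin: centre of its underside; x points from front to back. Keys on its level top (250 mm up), all at its yaw, pressed straight down: red bar along the front, 115 mm before the origin; behind it, 35 mm before the origin, a row 68 mm apart of rocker, yellow and blue key, in an order that varies.
- rocker_green (a point): Top of the green end of the rocker, 23 mm behind its pivot (moves with it); about 20 mm above the dispenser's top when off, 11 mm when on. The rocker is a grey flat paddle 60 long (dispenser's x) x 32 wide x 7 mm thick, its back 22 mm green; the pivot crosses its middle, 12 mm above the dispenser's top.
- rocker (a joint): Rocker angle, rad: 0 off (green end up), 0.36 fully on (green end down, at its stop). Friction holds it wherever it is left; 2 to 5 N on the green end moves it.
- release_top (a point): Centre of the top of the yellow release key, a round cap 34 mm across standing 13 mm above the dispenser's top when out (5 mm when in).
- release (a joint): How far the yellow key is pushed in, m: 0 out, 0.008 fully in (stop). No spring: friction of about 3 N, it stays where it is left.
- cold_top (a point): Centre of the top of the blue key (same size and height as the yellow one). Not to be pressed.
- cold (a joint): How far the blue key is pressed, m: 0 out, 0.008 fully in; sprung.
- bar_top (a point): Centre of the top face of the red bar, 36 (along the dispenser's x) x 116 mm (along y), standing 16 mm above the dispenser's top when out (7 mm when down).
- bar (a joint): How far the red bar is pressed, m: 0 out, 0.009 fully down (stop). A spring pushes it back up: about 2 N at the start, 6 N fully down.
- spout (a point): Mouth of the spout under the head, 85 mm in front of the dispenser's origin, 162 mm above the counter. (No water flows in the simulation.)
- cup: White cup, 72 mm across x 90 mm high, loose on the drip tray under the spout. Origin: centre of its underside, 26 mm above the counter.
- tin: Small golden-brown tin with a white lid, 52 mm across x 45 mm high, loose on the back left of the dispenser's top. Origin: centre of its underside.
- mug: Blue mug, 80 mm across x 95 mm high, loose on the counter to the left of the dispenser (its +y side). Origin: centre of its underside.
- cupstack: Stack of paper cups, banded black and white, 80 mm across x 165 mm high, loose on the counter to the right of the dispenser (its -y side). Origin: centre of its underside.
- creamer: Small white jar with a brown lid, 44 mm across x 55 mm high, loose on the back right of the dispenser's top. Origin: centre of its underside.
- bar_base: The red bar with the thin black frame it sits in (46 x 126 mm). Origin: on the dispenser's top (250 mm up), under the middle of the bar.

How it is judged:
On the way, in this order (a step that is already met when the one before it is completed fails the run):
1. rocker switched on (green end at least 80% of the way down) (value of joint rocker above 0.29 rad), for 0.1 s.
2. yellow release key pushed in (6.5 of 8 mm) (value of joint release above 0.0065 m), for 0.1 s.
3. red bar held down (7 of 9 mm) (value of joint bar above 0.007 m), for 0.5 s.
At the end, for the whole second after the job is handed in: Rocker at least 0.29 rad on, yellow key at least 6.5 mm in, red bar at least 7 mm down under the fingers' push (over 1.5 N), blue key out (less than 2 mm), cup upright at rest within 25 mm of the spout's line (value of joint rocker above 0.29 rad and value of joint release above 0.0065 m and value of joint bar above 0.007 m and contact force between the fingers and bar_base above 1.5 N and value of joint cold below 0.002 m and horizontal distance between cup and spout below 0.025 m and angle between cup's own z axis and vertical below 0.15 rad and linear speed of cup below 0.02 m/s); the arm keeps its last pose, push and grip.
It fails at once if yellow key pushed before the rocker is on (value of joint release above 0.003 m and value of joint rocker below 0.27 rad).
It fails at once if red bar pressed before the yellow key is in (value of joint bar above 0.003 m and value of joint release below 0.006 m).
It fails at once if blue key pressed (value of joint cold above 0.003 m).
It fails at once if the cup under the spout or the tin or jar on the dispenser lifted, tipped over or shifted more than 15 mm (distance of any of cup, tin, creamer from where it was at the start of the episode above 0.015 m or angle between any of cup, tin, creamer's own z axis and vertical above 0.35 rad).
It fails at once if mug or cup stack lifted, tipped over or shifted more than 15 mm (distance of any of mug, cupstack from where it was at the start of the episode above 0.015 m or angle between any of mug, cupstack's own z axis and vertical above 0.35 rad).
It also fails if it takes over 42 s, if anything falls off the work surface, if the arm or the gripper's body presses on something with over 40 N, if the wrist force passes 120 N, or if a joint passes its speed limit or range.

## Robot

A 6-joint arm with a two-finger parallel gripper is mounted at the origin on the work surface. World frame = base frame: x ahead of the robot, y to its left, z up, the work surface at z = 0. Lengths are in m, angles in rad, forces in N, time in s.
With the tool pointing down it reaches from about 0.35 to 0.85 m from the base axis. Payload 8.1 kg.
Tool frame: the origin (TCP) lies on the centre line of the jaws, within the pads' length; the fingertips stand 11 mm ahead of it and the grasp point (between the pads) lies 8 mm behind it; x points along the fingers, y is the direction in which the jaws open and shut, and the axes are right-handed (so a half turn about x gives the same grasp; the last joint's range is limited). The gripper opens to 85 mm and grips with 20 to 120 N. Pads are 22 mm wide; open, the fingers measure 114 mm over their backs; the gripper's body (76 mm by 85 mm) begins 54 mm behind the grasp point. The pads swing forward as they close: fully open they stand 13 mm farther back than shut.
Start: joints at [-1.239, 0.13, 1.488, -0, 1.523, -0.085], TCP at [0.243, -0.549, 0.242] pointing down, gripper open.
Joint ranges: [-2.96, 2.96], [-0.89, 2.26], [0.02, 2.5], [-1.34, 4.48], [0, 2.73], [-2.66, 2.66]. Speed limits (rad/s): [2.39, 2.39, 2.79, 3.14, 3.14, 3.14].

## Interface

Orientations are given as a unit quaternion [x, y, z, w].
In Python, from cell import r gives the robot as it stands. The module is installed in compiled form; this text tells all that it offers.
- The arm moves only by the tool carry_out, never from a script. Its argument "series" is text: rows parted by semicolons, each of 5 numbers parted by spaces: the shift along the tool's x, y, z in m, then the turn about the tool's x in degrees, then the closure, from 0 (fully open) to 1 (shut). In form: x y z roll jaw; .... A call has 1 to 12 rows; each row is the pose to reach, as a shift and turn from the pose commanded when the call began, along the tool's axes at that moment; what a row does not reach only later rows make up. A row lasts 1/8 s, in which the tool goes at most 62.5 mm and 10.7 degrees, less where a joint would pass 70% of its speed; a pose out of reach is approached as far as the arm can. A call with a gripper value outside its range is refused whole. The fingers move at their own pace and stop on an object; "newtons" is the grip in N (left out, the last holds). Time passes only in rows, so rows that repeat a pose let the fingers close. It gives the time, the measured TCP pose, the force and the opening at its end, in the units of the state.
- r.state(): the state, without advancing time (a new reading comes with each control period).
- r.camera(name): name is "scene" or "top" or "wrist"; returns a dict with "img" (480x640x3 uint8, red, green, blue), "camera_matrix" (3x3 intrinsics, pixels), "cam_to_world" (4x4, takes a point from camera to world coordinates). Camera axes: x right, y down, z forward; pixel columns grow to the right and rows downward; lengths in m; the calibration is good to about 2 mm. A picture is of the moment at which its call begins. There is no depth.
- r.hand_in(): hands the job in, once; it reports no verdict.
The state is a dict: "time_s": time; "joint_positions": joint angles; "joint_velocities": joint speeds; "joint_efforts": joint torques, N m; "position": TCP position; "orientation": TCP orientation; "wrist_force": force on the tool from outside, world axes, zero at the start; "ft_torque": the same for the moment, N m; "width": finger opening in m.
Only numpy, scipy, OpenCV 4.12 (cv2) and the standard library are available. Lean on these libraries where they do the work, as an engineer would, in place of code of your own. Each camera call takes 0.05 s, during which the arm holds its last target.

## Working session

There is one attempt and no reset: what is moved stays moved. The work goes in short steps, Python scripts to look and compute and a tool call to move; the robot and the scene stay as the last step left them, time stands still between calls to the robot, and variables do not carry over. Pictures are saved under pics/ and viewed, and the job is handed in when it is done.

Besides the shell and the picture viewer there is one more tool, called after "Call:" as name(argument=value, ...), one argument or row to a line, values as JSON. carry_out: Moves the arm, as the interface text tells. Its arguments: {"type":"object","properties":{"series":{"type":"string"},"newtons":{"type":"number"}},"required":["series"]}

```bash
mkdir -p pics; python3 - <<'E'
from cell import r
import cv2,json,numpy as np,pickle
s=r.state();print(s)
d={}
for n in("scene","top","wrist"):
    c=r.camera(n);cv2.imwrite(f"pics/{n}0.png",c["img"][...,::-1]);d[n]=c
    print(n,c["camera_matrix"].tolist(),np.round(c["cam_to_world"],4).tolist())
pickle.dump(d,open("c0.pkl","wb"))
E
```

```text
{'time_s': 0.0, 'joint_positions': array([-1.23940571e+00,  1.31187708e-01,  1.48929979e+00,  5.89600951e-05,
        1.52297283e+00, -8.54129055e-02]), 'joint_velocities': array([ 1.16727260e-03, -1.56881229e-03,  2.93606533e-05, -2.48824237e-04,
       -8.35180101e-04,  1.22836842e-03]), 'joint_efforts': array([-1.73495268e-03, -5.69382119e+01, -5.00567079e+01, -5.87019331e-04,
        1.45712882e-02, -3.09534346e-05]), 'position': array([ 0.24276363, -0.54811643,  0.24121728]), 'orientation': array([-0.69174656, -0.14695475,  0.69186725, -0.14563897]), 'wrist_force': array([ 0.74093016, -0.95440102,  0.05819489]), 'ft_torque': array([ 0.01297007,  0.07876282, -0.00805275]), 'width': 0.08547797650510607}
scene [[601.7136522986451, 0.0, 315.4652789827899], [0.0, 601.7136522986451, 249.54435658314716], [0.0, 0.0, 1.0]] [[0.8462, 0.3292, -0.4189, 1.1133], [0.5325, -0.5508, 0.6428, -0.6636], [-0.0191, -0.767, -0.6414, 0.8901], [0.0, 0.0, 0.0, 1.0]]
top [[451.6434056961699, 0.0, 326.8426067982864], [0.0, 451.6434056961699, 237.05493017672603], [0.0, 0.0, 1.0]] [[-0.0112, -0.9928, 0.1189, 0.5516], [-0.9999, 0.0106, -0.0062, 0.0433], [0.0049, -0.119, -0.9929, 0.9892], [0.0, 0.0, 0.0, 1.0]]
wrist [[401.41982762415154, 0.0, 322.63323000879024], [0.0, 401.41982762415154, 241.27642694982734], [0.0, 0.0, 1.0]] [[0.4052, -0.8723, -0.2738, 0.3126], [-0.9142, -0.3871, -0.1197, -0.518], [-0.0016, 0.2988, -0.9543, 0.3723], [0.0, 0.0, 0.0, 1.0]]
```

View pics/scene0.png

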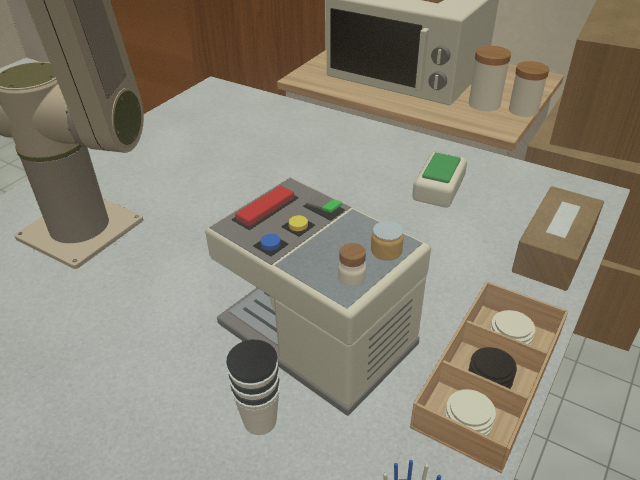

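View pics/top0.png

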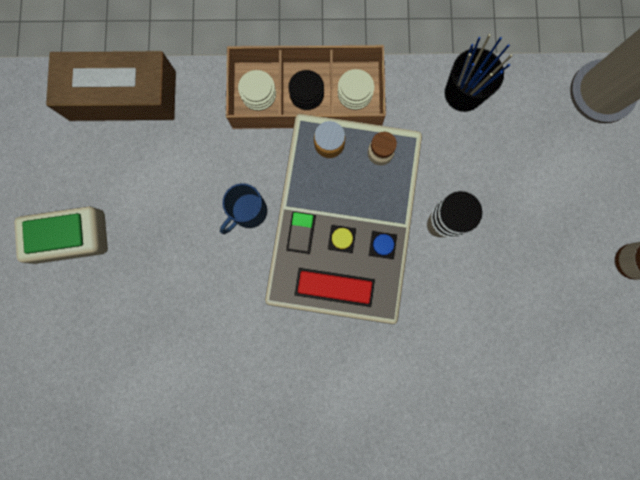

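The top view shows, from left (+y) to right: rocker with green end (302,220), yellow (342,238), blue (384,244) and the red bar (335,287). The scene view agrees. I'll measure them from both cameras.

```bash
cat > h.py <<'E'
import cv2,numpy as np
def ray(c,u,v,z):
    K=c["camera_matrix"];T=c["cam_to_world"]
    d=T[:3,:3]@np.linalg.solve(K,[u,v,1.]);o=T[:3,3]
    return o+d*(z-o[2])/d[2]
def proj(c,p):
    T=c["cam_to_world"];q=c["camera_matrix"]@(T[:3,:3].T@(np.asarray(p)-T[:3,3]));return q[:2]/q[2]
HS={'red':((0,150,90),(6,255,255)),'yellow':((24,110,90),(34,255,255)),'green':((50,130,80),(70,255,255)),'blue':((105,150,70),(120,255,255))}
def blobs(c,name,amin=20):
    h=cv2.cvtColor(c["img"],cv2.COLOR_RGB2HSV);m=cv2.inRange(h,*map(np.array,HS[name]))
    n,l,s,ce=cv2.connectedComponentsWithStats(m)
    return [(s[i].tolist(),ce[i]) for i in range(1,n) if s[i][4]>=amin]
E
python3 - <<'E'
from h import *
import pickle
d=pickle.load(open("c0.pkl","rb"))
Z={'red':.266,'yellow':.263,'green':.270,'blue':.263}
for n in("top","scene"):
  for k in Z:
    for s,ce in blobs(d[n],k):
      print(n,k,s,ce.round(1),ray(d[n],*ce,Z[k]).round(4))
E
```

```text
top red [298, 271, 74, 33, 1649] [334.5 286.8] [0.5583 0.0275 0.266 ]
top yellow [332, 228, 21, 21, 359] [341.8 237.9] [0.6369 0.0146 0.263 ]
top green [292, 212, 21, 16, 259] [302.1 219.3] [0.6669 0.0783 0.27  ]
top green [23, 214, 58, 39, 1767] [ 51.6 233.1] [0.6488 0.4793 0.27  ]
top blue [233, 195, 28, 27, 330] [246.6 207.5] [0.6885 0.1691 0.263 ]
top blue [373, 234, 21, 21, 357] [383.2 244. ] [ 0.6262 -0.0523  0.263 ]
scene red [236, 186, 57, 35, 736] [263.9 203.2] [0.5579 0.0237 0.266 ]
scene yellow [289, 215, 19, 12, 174] [297.7 220.9] [0.6364 0.0144 0.263 ]
scene green [323, 200, 18, 10, 96] [331.3 204.4] [0.6663 0.0771 0.27  ]
scene blue [261, 235, 19, 11, 119] [270.1 240. ] [ 0.6259 -0.0529  0.263 ]
```

View pics/wrist0.png

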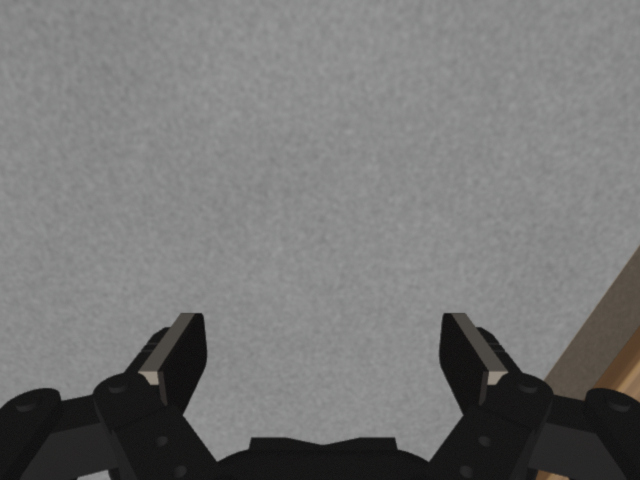

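```bash
cat >> h.py <<'E'
from scipy.spatial.transform import Rotation as R
yaw=None
def need(r,xy,tipz,tipahead=.011):
    """shift in tool axes to place the fingertips at xy,tipz, and roll (deg) to align tool y with dispenser y"""
    s=r.state();M=R.from_quat(s["orientation"]).as_matrix()
    p=np.array([*xy,tipz+tipahead]);return M.T@(p-s["position"]),M
E
python3 - <<'E'
from h import *
import pickle
from scipy.optimize import least_squares
from cell import r
d=pickle.load(open("c0.pkl","rb"))
loc={'red':(-.115,0,.266),'yellow':(-.035,0,.263),'blue':(-.035,-.068,.263)}
ob={('top','red'):(334.5,286.8),('top','yellow'):(341.8,237.9),('top','blue'):(383.2,244),('scene','red'):(263.9,203.2),('scene','yellow'):(297.7,220.9),('scene','blue'):(270.1,240)}
def W(q,l):c,s=np.cos(q[2]),np.sin(q[2]);return np.array([q[0]+c*l[0]-s*l[1],q[1]+s*l[0]+c*l[1],l[2]])
f=lambda q:np.concatenate([proj(d[a],W(q,loc[b]))-v for (a,b),v in ob.items()])
o=least_squares(f,[.67,0,-.15],loss='soft_l1');q=o.x;print(q,np.degrees(q[2]),f(q).round(1))
for n,l in dict(green=(-.035+.023,.068,.27),pivot=(-.035,.068,.262),yellow=loc['yellow'],blue=loc['blue'],red=loc['red']).items():print(n,W(q,l).round(4),proj(d['top'],W(q,l)).round(1),proj(d['scene'],W(q,l)).round(1))
s=r.state();M=R.from_quat(s["orientation"]).as_matrix();print(M.round(3))
print('tin',ray(d['top'],329,134,.295),'cream',ray(d['top'],384,144,.305),'stack',ray(d['top'],461,212,.165))
E
```

```text
[ 0.67125301  0.00908561 -0.15372993] -8.808076112013119 [ 0.5  0.4  0.1  0.2  0.3  0.   0.8 -0.9  0.2  0.   0.2  0. ]
green [0.6698 0.0781 0.27  ] [302.2 217.5] [333.3 204.8]
pivot [0.6471 0.0816 0.262 ] [300.4 232.2] [323.4 203.6]
yellow [0.6367 0.0144 0.263 ] [341.9 238.1] [297.9 220.9]
blue [ 0.6263 -0.0528  0.263 ] [383.5 244. ] [270.3 240. ]
red [0.5576 0.0267 0.266 ] [335.  287.2] [264.7 202.3]
[[-0.     0.405 -0.914]
 [ 0.001 -0.914 -0.405]
 [-1.    -0.001 -0.   ]]
tin [0.79988832 0.03368652 0.295     ] cream [ 0.77928759 -0.05208417  0.305     ] stack [ 0.69441634 -0.2109619   0.165     ]
```

Call:
carry_out(
  series="-0.06 0 0 0 1; -0.12 0 0 0 1; -0.12 -0.03 -0.05 0 1; -0.12 -0.06 -0.1 0 1; -0.12 -0.09 -0.15 0 1; -0.12 -0.12 -0.2 0 1; -0.12 -0.15 -0.25 0 1; -0.12 -0.18 -0.3 0 1; -0.12 -0.21 -0.35 0 1; -0.12 -0.24 -0.4 0 1; -0.12 -0.27 -0.45 0 1; -0.12 -0.3 -0.5 0 1",
  newtons=40,
)

```text
time_s: 1.65
position: [0.5794, -0.0702, 0.3621]
orientation: [-0.692, -0.146, 0.692, -0.146]
wrist_force: [-0.6, -0.6, 1.0]
width: -0.0
```

Call:
carry_out(
  series="0 -0.03 -0.05 10 1; 0 -0.06 -0.1 20 1; 0 -0.098 -0.146 30 1; 0 -0.098 -0.146 32.7 1; 0 -0.098 -0.146 32.7 1; 0 -0.098 -0.146 32.7 1",
)

```text
time_s: 2.4
position: [0.6723, 0.0761, 0.3623]
orientation: [-0.705, 0.054, 0.705, 0.054]
wrist_force: [0.2, -0.1, -0.2]
width: -0.0003
```

```bash
python3 - <<'E'
from h import *
from cell import r
import cv2
s=r.state();print(s);print(need(r,(.6728,.0776),.275))
for n in("scene","top","wrist"):
    c=r.camera(n);cv2.imwrite(f"pics/{n}1.png",c["img"][...,::-1])
E
```

```text
{'time_s': 2.4, 'joint_positions': array([ 3.70863375e-02,  3.31353059e-01,  1.04042692e+00, -1.68520590e-04,
        1.76988036e+00,  1.76135309e+00]), 'joint_velocities': array([-0.00936625, -0.00984832,  0.0017497 , -0.00113913,  0.0007501 ,
        0.00538307]), 'joint_efforts': array([ 7.20830429e-01, -6.69031405e+01, -5.03473699e+01,  4.98970051e-02,
       -1.26191726e-02,  2.54437263e-02]), 'position': array([0.6723479 , 0.0761231 , 0.36234803]), 'orientation': array([-0.70500793,  0.05427925,  0.70504221,  0.05415776]), 'wrist_force': array([ 0.22084001, -0.09853276, -0.19965214]), 'ft_torque': array([-0.02303762,  0.02323607, -0.02241068]), 'width': -0.00028512683805148646}
(array([ 0.07634775, -0.00154202, -0.00022365]), array([[-6.15090003e-05, -1.52901612e-01, -9.88241415e-01],
       [-1.67587852e-04, -9.88241401e-01,  1.52901620e-01],
       [-9.99999984e-01,  1.75022081e-04,  3.51612880e-05]]))
```

View pics/scene1.png

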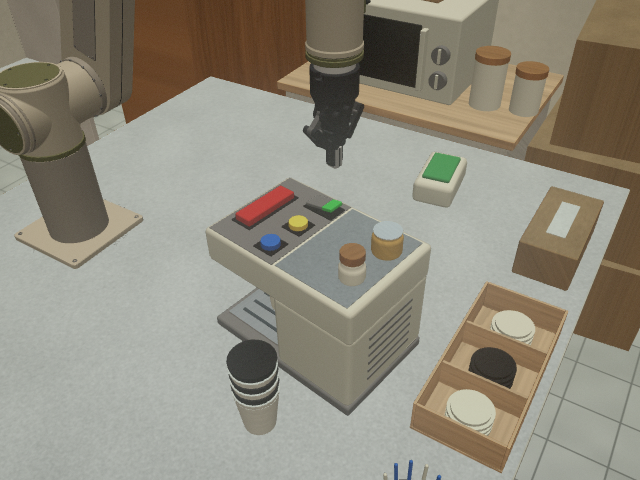

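View pics/wrist1.png

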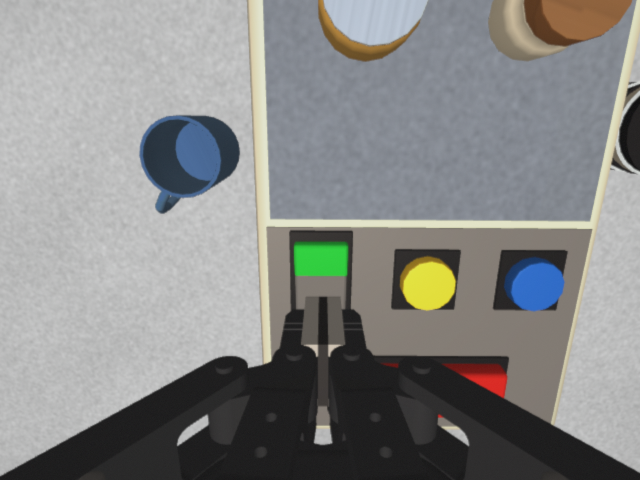

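Scene: the closed tip at (335,160) hovers above the green end. In the wrist view the tip column 323 matches the rocker's centre at 321. Descending to just above it.

Call:
carry_out(
  series="0.04 -0.0015 0 0 1; 0.07 -0.0015 0 0 1; 0.076 -0.0015 0 0 1; 0.076 -0.0015 0 0 1",
)

```text
time_s: 3.05
position: [0.6728, 0.0779, 0.2871]
orientation: [0.705, -0.054, -0.705, -0.055]
wrist_force: [-0.6, -0.1, 0.8]
width: 0.0001
```

```bash
python3 - <<'E'
from h import *
from cell import r
import cv2
s=r.state();print(s['position'],s['wrist_force'],need(r,(.6728,.0776),.261)[0])
a=[r.camera(n)["img"] for n in("scene","wrist")]
x=cv2.resize(a[0][120:300,200:440],(800,600));cv2.imwrite("pics/s2.png",x[...,::-1]);cv2.imwrite("pics/w2.png",a[1][...,::-1])
E
```

```text
[0.67275932 0.07792453 0.28707123] [-0.63209645 -0.06170355  0.78753965] [ 1.50712464e-02  3.15240178e-04 -8.39366365e-05]
```

View pics/s2.png

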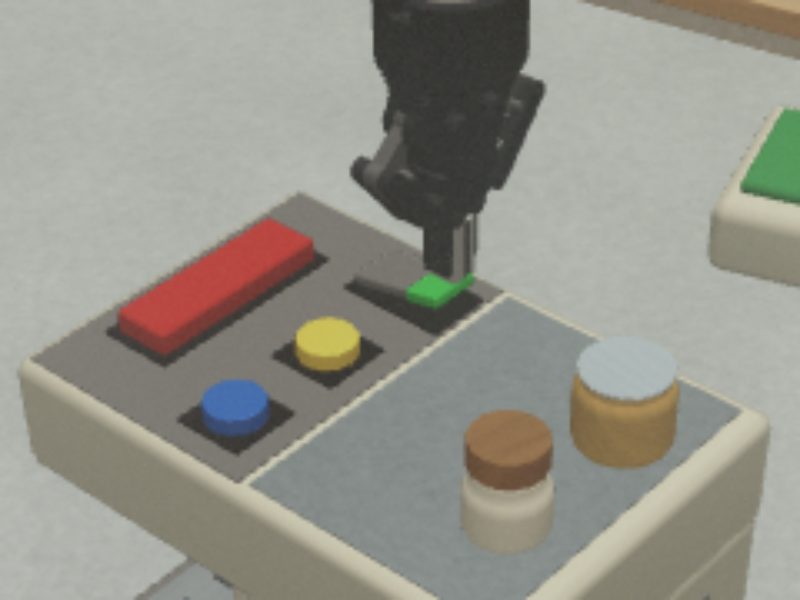

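View pics/w2.png

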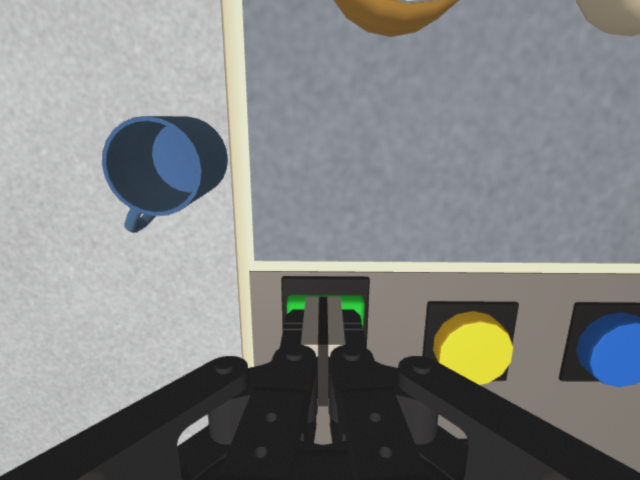

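The tip stands over the green end, centred across its width. Pressing now.

Call:
carry_out(
  series="0.004 0 0 0 1; 0.007 0 0 0 1; 0.01 0 0 0 1; 0.012 0 0 0 1; 0.014 0 0 0 1; 0.014 0 0 0 1",
)

```text
time_s: 3.9
position: [0.6732, 0.0783, 0.2731]
orientation: [0.706, -0.054, -0.704, -0.054]
wrist_force: [4.3, 0.0, 4.8]
width: 0.0001
```

Call:
carry_out(
  series="0.001 0 0 0 1; 0.002 0 0 0 1; 0.002 0 0 0 1",
)

```text
time_s: 4.28
position: [0.6734, 0.0783, 0.2729]
orientation: [0.706, -0.054, -0.704, -0.054]
wrist_force: [-0.5, -0.8, 13.0]
width: -0.0003
```

The tip moved only 0.2 mm for 2 mm commanded and the force rose to 13 N, so the rocker is at its stop. Lifting off to check it.

Call:
carry_out(
  series="-0.02 0 0 0 1; -0.05 0 0 0 1; -0.05 0 0 0 1; -0.05 0 0 0 1",
)

```text
time_s: 4.78
position: [0.6724, 0.0784, 0.3198]
orientation: [-0.705, 0.054, 0.705, 0.054]
wrist_force: [0.6, 0.3, 0.7]
width: 0.0001
```

```bash
python3 - <<'E'
from h import *
from cell import r
import cv2
s=r.state();print(s['position'],s['wrist_force'],need(r,(.6367,.0144),.27)[0])
c=r.camera("scene");a=c["img"]
x=cv2.resize(a[120:300,200:440],(800,600));cv2.imwrite("pics/s3.png",x[...,::-1])
print(blobs(c,'green'),proj(c,(.6698,.0781,.261)),proj(c,(.6698,.0781,.270)))
E
```

```text
[0.67244938 0.07836792 0.31979068] [0.59869366 0.28494908 0.65818886] [0.03882817 0.06868358 0.02548665]
[([323, 202, 19, 13, 137], array([331.78832117, 207.88321168]))] [333.31026936 208.89750126] [333.30983102 204.75877419]
```

View pics/s3.png

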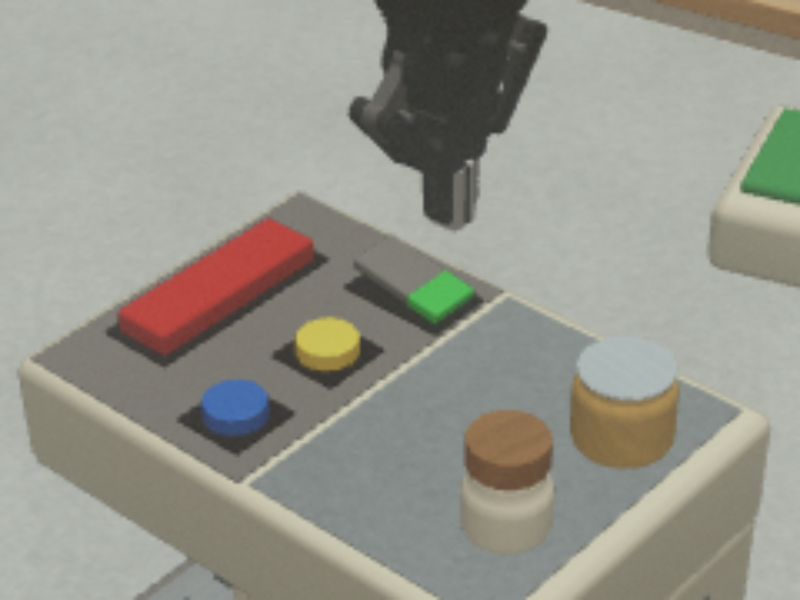

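The rocker is now tilted the other way: its green end moved down from row 204.4 to 207.9 and its grey end is up. Moving to the yellow key.

Call:
carry_out(
  series="0 0.04 0.015 0 1; 0 0.069 0.025 0 1; 0.02 0.069 0.0255 0 1; 0.038 0.069 0.0255 0 1; 0.042 0.069 0.0255 0 1; 0.045 0.069 0.0255 0 1; 0.048 0.069 0.0255 0 1; 0.051 0.069 0.0255 0 1; 0.053 0.069 0.0255 0 1; 0.053 0.069 0.0255 0 1",
)

```text
time_s: 6.08
position: [0.6372, 0.0141, 0.2675]
orientation: [0.705, -0.054, -0.705, -0.054]
wrist_force: [1.2, 1.0, 0.6]
width: 0.0001
```

Call:
carry_out(
  series="0.001 0 0 0 1; 0.002 0 0 0 1; 0.003 0 0 0 1; 0.004 0 0 0 1; 0.004 0 0 0 1",
)

```text
time_s: 6.7
position: [0.6373, 0.014, 0.266]
orientation: [0.706, -0.054, -0.704, -0.054]
wrist_force: [-5.2, 1.7, 14.1]
width: -0.0
```

The tip stopped at z = 0.255, exactly the key's "in" height, with 14 N on it. Lifting and checking.

Call:
carry_out(
  series="-0.02 0 0 0 1; -0.04 0 0 0 1; -0.04 0 0 0 1; -0.04 0 0 0 1",
)

```text
time_s: 7.2
position: [0.637, 0.0139, 0.303]
orientation: [-0.705, 0.054, 0.705, 0.054]
wrist_force: [-0.6, 0.0, 0.0]
width: -0.0001
```

```bash
python3 - <<'E'
from h import *
from cell import r
import cv2
s=r.state();print(s['position'],s['wrist_force'],need(r,(.5578,.026),.27)[0])
c=r.camera("scene");a=c["img"]
x=cv2.resize(a[120:300,200:440],(800,600));cv2.imwrite("pics/s4.png",x[...,::-1])
print(blobs(c,'yellow'),proj(c,(.6367,.0144,.255)),proj(c,(.6367,.0144,.263)))
E
```

```text
[0.63695544 0.01393397 0.30297784] [-0.62151074  0.02237854  0.02177036] [0.02199546 0.00021998 0.08006466]
[([289, 219, 19, 12, 182], array([297.95054945, 224.38461538]))] [298.04136994 224.60291456] [297.86658252 220.92161855]
```

View pics/s4.png

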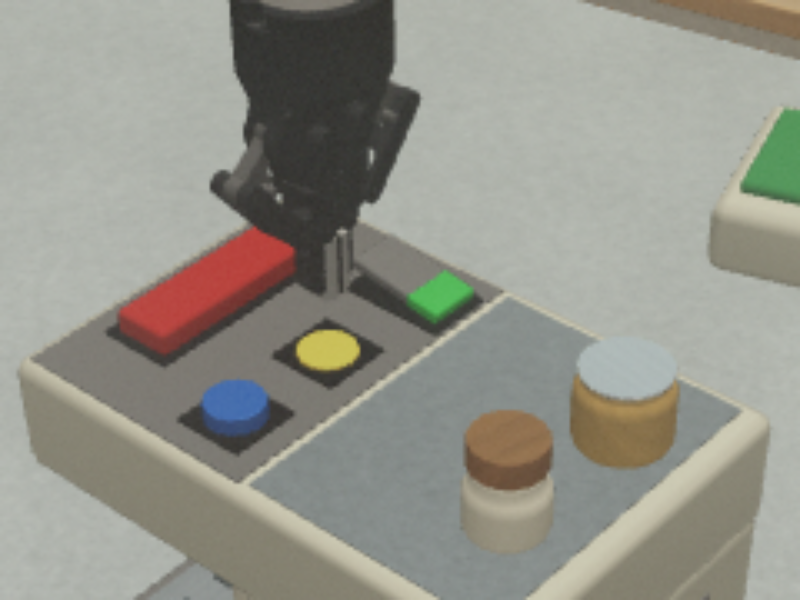

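The yellow key is in: its centroid is at row 224.4, against 224.6 predicted for fully in. The rocker is still on and blue is still out. Next is the bar.

Call:
carry_out(
  series="0 0 0.04 0 1; 0 0 0.08 0 1; 0.01 0 0.08 0 1; 0.02 0 0.08 0 1; 0.026 0 0.08 0 1; 0.03 0 0.08 0 1; 0.033 0 0.08 0 1; 0.036 0 0.08 0 1; 0.037 0 0.08 0 1; 0.038 0 0.08 0 1; 0.039 0 0.08 0 1; 0.039 0 0.08 0 1",
)

```text
time_s: 8.75
position: [0.5582, 0.0262, 0.2678]
orientation: [0.706, -0.054, -0.704, -0.054]
wrist_force: [-12.6, -0.7, 20.7]
width: -0.0001
```

Call:
carry_out(
  series="0 0 0 0 1; 0 0 0 0 1; 0 0 0 0 1; 0 0 0 0 1; 0 0 0 0 1; 0 0 0 0 1; 0 0 0 0 1; 0 0 0 0 1",
)

```text
time_s: 9.75
position: [0.5582, 0.0262, 0.2678]
orientation: [0.706, -0.054, -0.704, -0.054]
wrist_force: [-12.5, 0.0, 20.9]
width: 0.0001
```

```bash
python3 - <<'E'
from h import *
from cell import r
import cv2
s=r.state();print(s['position'],s['wrist_force'])
c=r.camera("scene");a=c["img"]
x=cv2.resize(a[120:360,180:500],(800,600));cv2.imwrite("pics/s5.png",x[...,::-1])
for k in HS:print(k,blobs(c,k))
c=r.camera("wrist");cv2.imwrite("pics/w5.png",c["img"][...,::-1])
E
```

```text
[0.55818548 0.02615332 0.26783251] [-12.5453375    0.04423433  20.9461627 ]
red [([236, 190, 58, 36, 637], array([264.3155416 , 208.23076923]))]
yellow [([289, 219, 19, 12, 183], array([297.98907104, 224.40983607]))]
green [([323, 202, 19, 13, 132], array([331.75757576, 207.76515152]))]
blue [([261, 234, 19, 12, 155], array([270.16129032, 239.63225806]))]
```

View pics/s5.png

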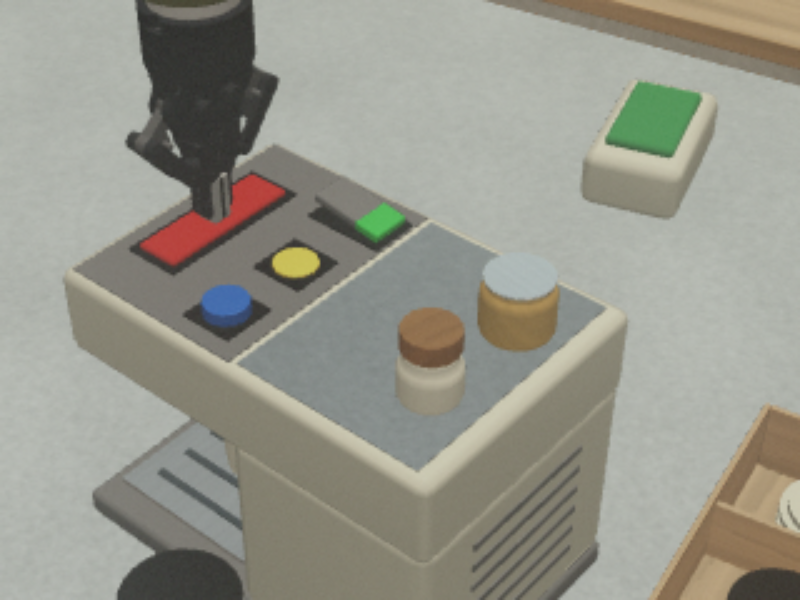

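View pics/w5.png

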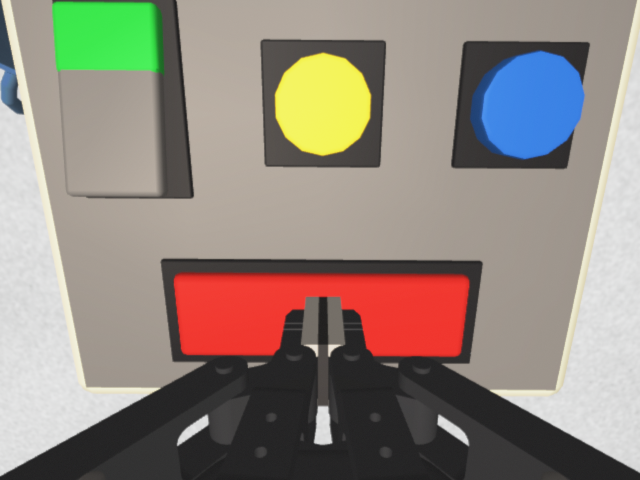

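The bar is down and evenly held by the tip, with a steady 21 N. The rocker is on, yellow is in, blue is out, and the tin and jar haven't moved. Handing in.

```bash
python3 -c "
from cell import r
print(r.hand_in());s=r.state();print(s['time_s'],s['position'],s['wrist_force'])"
```

```text
the job is handed in; nothing more can be done
None
the job is handed in; nothing more can be done
```

The job is handed in with the arm still holding the red bar down. With closed fingertips I pushed the rocker's green end down to its stop, then the yellow key fully in, then the bar. Hand-in was at about 10 s of the 42 s allowed and gave no verdict.

Last checks before handing in:
- **Rocker:** it is tilted on. It met its stop at 13 N, and its green end has dropped in the image by about the predicted amount.
- **Yellow key:** it is in and stays in. The fingertips stopped at 255 mm with 14 N, and the image matches the "in" height.
- **Red bar:** the fingertips are at 256.8 mm against 257 mm expected when fully down. They push with a steady 21 N downward, plus about 12.5 N sideways from friction, which held steady for the last second.
- **Blue key, tin and jar:** blue is still out, and the tin and jar show no visible shift.
- **Not checked directly:** I did not see the cup, which is hidden under the head. I also did not re-check the mug or the cup stack after the last move. The arm never went near any of them, and no check failed or disagreed.

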